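# Fit the filter cassette and the bayonet LED lamp in the lamphouse

### The arm

A 6-joint arm with a two-finger parallel gripper is mounted at the origin on a cart in front of the work surface, level with it; the furniture and walls round the work are solid. World frame = base frame: x ahead of the robot, y to its left, z up, the work surface at z = 0. Lengths are in m, angles in rad, forces in N, time in s.
With the tool pointing down it reaches from about 0.35 to 1 m from the base axis. Payload 7.1 kg.
Tool frame: the origin (TCP) lies midway between the tips of the shut fingers; the grasp point (between the pads) lies 19 mm behind it; z points along the fingers, y is the line along which they close (so a half turn about z gives the same grasp; the last joint's range is limited). The gripper opens to 85 mm and grips with 20 to 120 N. Pads are 22 mm wide; open, the fingers measure 114 mm over their backs; the gripper's body (76 mm by 85 mm) begins 54 mm behind the grasp point. The pads swing forward as they close: fully open they stand 13 mm farther back than shut.
Start: joints at [1.179, 0.423, 1.63, -0, 1.089, -0.019], TCP at [0.228, 0.582, 0.231] pointing down, gripper open.
Joint ranges: [-3, 3], [-0.9, 2.11], [0.09, 2.58], [-1.31, 4.45], [0.11, 2.69], [-2.54, 2.54]. Speed limits (rad/s): [2.39, 2.39, 3.01, 3.14, 3.14, 3.14].

### API

Orientations are given as a unit quaternion [x, y, z, w].
In Python, from cell import r gives the robot as it stands.
- The arm moves only by the shell command python3 -m handwheel 'ROWS' [FORCE]. ROWS is JSON, a list that holds one entry, the list of rows, each a list of 7 numbers: the turn, a rotation vector about the tool's x, y, z in units of 90 degrees (1.0 is 90 degrees), then the shift along the tool's x, y, z in units of 0.2 m (1.0 is 0.2 m), then the opening, from 0 (shut) to 1 (fully open). In form: [[[ax, ay, az, dx, dy, dz, grip], ...]]. A call has 1 to 8 rows; each row shifts and turns the commanded pose from where the row before left it, along the tool's axes as they then stand; what a row does not reach is not made up. A row lasts 1/8 s, in which the tool goes at most 62.5 mm and 10.7 degrees, less where a joint would pass 70% of its speed; a pose out of reach is approached as far as the arm can. A call with a number of a shift or a turn outside -1 to 1 is refused whole. A call with a gripper value outside its range is refused whole. The fingers move at their own pace and stop on an object; FORCE is the grip in N (left out, the last holds). Time passes only in rows, so rows that do not move let the fingers close. It gives the time, the measured TCP pose, the force, the opening and the grip force at its end, in the units of the state.
- r.observe(): the state, without advancing time (a new reading comes with each control period).
- r.get_image(name): name is "scene" or "top" or "wrist"; returns the picture (384x512x3 uint8, red, green, blue); there is no depth.
- r.get_calibration(name): a dict with "fx", "fy", "cx", "cy" (pixels), "k1" (the pictures are not rectified: a ray, as slopes to the right and down, at radius r is drawn at 1 + k1 r^2 times it, then the intrinsics apply), "R" (3x3) and "t" (3): a world point X has camera coordinates R X + t. Camera axes: x right, y down, z forward; pixel columns grow to the right and rows downward; lengths in m; the calibration is good to about 2 mm. A picture is of the moment at which its call begins: read the wrist's pose just before it. get_calibration takes no time and is no camera call; for the wrist camera it gives the pose at the moment of the call.
- r.close_job(): hands the job in; it is judged then, once.
The state is a dict: "time_s": time; "qpos": joint angles; "qd": joint speeds; "joint_efforts": joint torques, N m; "ee_pos": TCP position; "tcp_rot": TCP orientation; "contact_force": force on the tool from outside, world axes, zero at the start; "wrist_torque": the same for the moment, N m; "grip_width": finger opening in m; "gripper_force": force on a finger pad.
Only numpy, scipy, OpenCV 4.12 (cv2) and the standard library are available. Lean on these libraries where they do the work, as an engineer would, in place of code of your own. Each camera call takes 0.05 s, during which the arm holds its last target. There are 200 camera calls.

### The job

Get the lamphouse ready for a light check: drop the filter cassette fully into its pocket and swing the red-knobbed retaining lever shut over it, so that the lamp can never run unfiltered. Then fit the LED lamp in the bayonet socket: pins into the entry slots, press down against the spring, twist a quarter turn clockwise as far as the stop, and let the spring lift the pins into the lock notches. Finish still gripping the lamp by its black heat sink, seated and locked, so that it stays steady while I switch it on; leave the lens, the orange case and the solvent bottle where they stand.

Things in the scene. Friction and masses are not known exactly. Their poses are not given: they have to be found in the camera images.
- lamphouse: White rectangular lamphouse bolted to the table, 100 mm deep (x) by 202 mm long (y), flat deck 60 mm above the table; a black lens nozzle on its -y end. Origin on the table, midway in y between socket and pocket; z up. It stays put, but its place and yaw differ from run to run. A 7 mm stop pin stands 38 mm above the deck at x, y = 26.5, -33.5 mm.
- pocket (a point): Centre of the mouth of the filter pocket, level with the deck, 45 mm to the -y side of the lamphouse origin. Rectangular hole with a black frame, 43 mm along lamphouse x by 27 mm along lamphouse y, 28 mm deep.
- lever_pivot (a point): Axis of the retaining lever, at the underside of the lever bar 32 mm above the deck, 36 mm in front (lamphouse -x) of the pocket centre. The bar is 14 mm wide, 7 mm thick.
- lever_knob (a point): Middle of the lever's upright red knob, 13 mm in diameter and 20 mm high (10 mm above and below this point), 62 mm from the pivot axis.
- lever (a joint): Angle of the retaining lever (rad): 0 open, pointing to lamphouse -y; it turns anticlockwise seen from above up to 1.57, shut, pointing to lamphouse +x across the pocket. It stays where it is left and takes about 1 N at the knob. Shut, it lies 2 mm above a fully seated cassette; it cannot pass over one that is not down.
- cassette: Filter cassette, an upright block 40 mm (its x) by 24 mm (its y) by 58 mm high, black with a round amber window below, bare metal grip above; 0.1 kg. Origin at the centre of its underside. Foot tapered by 3 mm a side. It goes into the pocket upright, 40 mm side along lamphouse x, either way round; fully home its top is 30 mm above the deck, its underside 28 mm below.
- socket (a point): Centre of the mouth of the bayonet socket, at the top of a bare metal ring (51 mm outside, bore 30 mm) that stands 12 mm above the deck, 45 mm to the +y side of the lamphouse origin. Two entry slots open the ring along lamphouse +x and -x (yellow lines on the deck beside them); the two lock notches are marked by red dots on the ring.
- entry_slot (a point): Mouth of the entry slot at lamphouse +x, 20 mm from the socket's axis; the other slot is opposite. The slots are 8 mm wide at the bore, 9 mm at the pins. From a slot the pin must go down until the lamp's foot is at least 22.5 mm below the mouth (25.5 mm is the bottom), and can then turn clockwise, seen from above, under a lip.
- lock_notch (a point): Red dot on the ring top over one lock notch, 80 degrees clockwise (seen from above) of the slot at +x; the other is opposite. A pin under it rises 3.5 mm into the notch and can no longer turn back; the lamp's foot is then 19 mm below the mouth. A stop ends the turn at 87 degrees, with the pin still under the notch.
- contact (a joint): How far the spring contact in the socket's bore is pressed down (m), 0 when free, 0.0205 at most. It meets the lamp's foot 6 mm below the mouth and pushes up with 600 N/m: about 8 N when the lamp is locked (0.013), 12 N fully down.
- lamp: LED lamp cartridge, standing upright, 76 mm high, 0.16 kg. Brass barrel 28 mm in diameter with a foot tapered by 2.5 mm a side; two pins stick out of it along its +x and -x; black round heat sink, 40 mm in diameter, 30 to 76 mm above the foot, with yellow marks above the pins. Origin at the centre of the foot, z up. Either way round fits the slots.
- lamp_pin (a point): Tip of the pin on the lamp's +x, 19 mm from the axis, 10 mm above the foot; the pins are 5 mm in diameter. They drop into the entry slots when the lamp's x lies along lamphouse x within about 6 degrees.
- lamp_grip (a point): Point on the lamp's axis at the middle of its heat sink, 53 mm above its foot.
- lens_holder: Mounted lens on a foot, 30 x 40 x 76 mm, bystander. Origin under its centre.
- orange_case: Orange filter case, 37 x 47 x 50 mm, bystander. Origin under its centre.
- solvent_bottle: Brown solvent bottle, 38 mm in diameter, 87 mm high, bystander. Origin under its centre.
Mind the look-alikes: they are no part of the job. Leave any pink or purple look-alike of the cassette alone.

How it is judged:
By the outcome, as a careful person would: the job done as asked, in the order asked, and still so for the second after the job is handed in, while the arm keeps its last pose, push and grip.
It also fails if it takes over 67 s, if anything falls off the work surface, if the arm or the gripper's body presses on something with over 40 N, if the wrist force passes 120 N, or if a joint passes its speed limit or range.

## Working session

There is one attempt and no reset: what is moved stays moved. The work goes in short steps, Python scripts to look and compute and a shell command to move; the robot and the scene stay as the last step left them, time stands still between calls to the robot, and variables do not carry over. Pictures are saved under pics/ and viewed, at most 10 in all, crops included, and the job is handed in when it is done.

```bash
mkdir -p pics; ls
python3 - <<'E'
from cell import r
import cv2,numpy as np
for n in ("scene","top"):
    im=r.get_image(n); cv2.imwrite(f"pics/{n}0.png",cv2.resize(im[:,:,::-1],(800,600),interpolation=cv2.INTER_CUBIC)); np.save(f"pics/{n}0.npy",im)
    c=r.get_calibration(n); print(n,{k:np.round(v,4).tolist() for k,v in c.items()})
s=r.observe(); print(s)
E
```

```text
pics
scene {'fx': 490.0406, 'fy': 490.0406, 'cx': 262.3279, 'cy': 201.3571, 'k1': -0.0993, 'R': [[0.4594, -0.8882, -0.0105], [-0.5607, -0.2808, -0.779], [0.6889, 0.3638, -0.6269]], 't': [-0.5049, 0.2854, 0.9558]}
top {'fx': 379.1755, 'fy': 379.1755, 'cx': 253.3435, 'cy': 184.5023, 'k1': -0.0155, 'R': [[-0.0253, -0.9993, 0.0261], [-0.9874, 0.0209, -0.1566], [0.1559, -0.0297, -0.9873]], 't': [-0.275, 0.5327, 0.8936]}
{'time_s': 0.1, 'qpos': array([ 1.17897762e+00,  4.23773867e-01,  1.63062490e+00, -4.31613517e-06,
        1.08860416e+00, -1.89843223e-02]), 'qd': array([-1.38914402e-03, -1.85502611e-03, -2.88783786e-03,  2.52956077e-03,
       -4.06427957e-04,  1.77802776e-05]), 'joint_efforts': array([-6.28092730e-04, -5.58422935e+01, -2.82439703e+01, -9.94845482e-05,
        3.03119501e-03,  2.94398353e-05]), 'ee_pos': array([0.22743608, 0.58160886, 0.23061308]), 'tcp_rot': array([ 1.85338329e-01,  9.82674517e-01, -6.90704023e-04, -1.41948748e-04]), 'contact_force': array([ 0.20363577, -0.6181326 , -0.11295013]), 'wrist_torque': array([ 0.00737453,  0.01208199, -0.01935847]), 'gripper_force': 0.0, 'grip_width': 0.08576963060966329}
```

View pics/scene0.png

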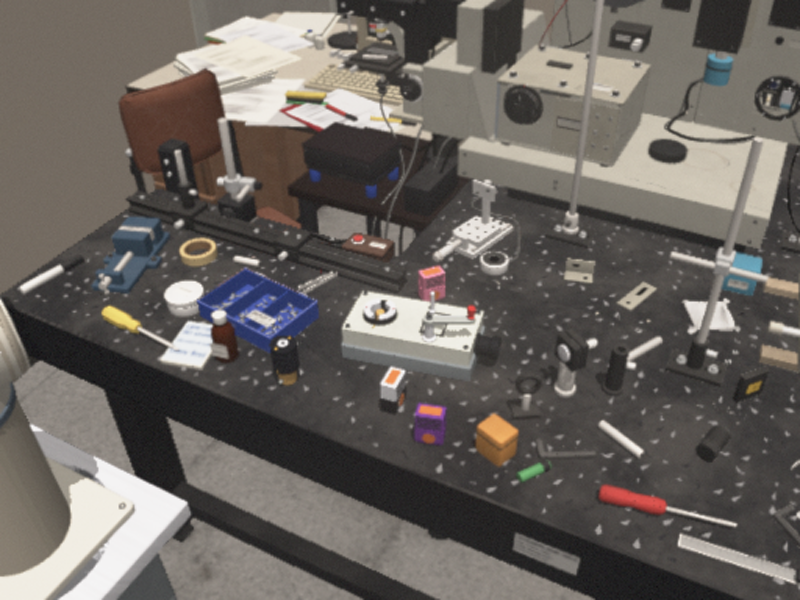

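View pics/top0.png

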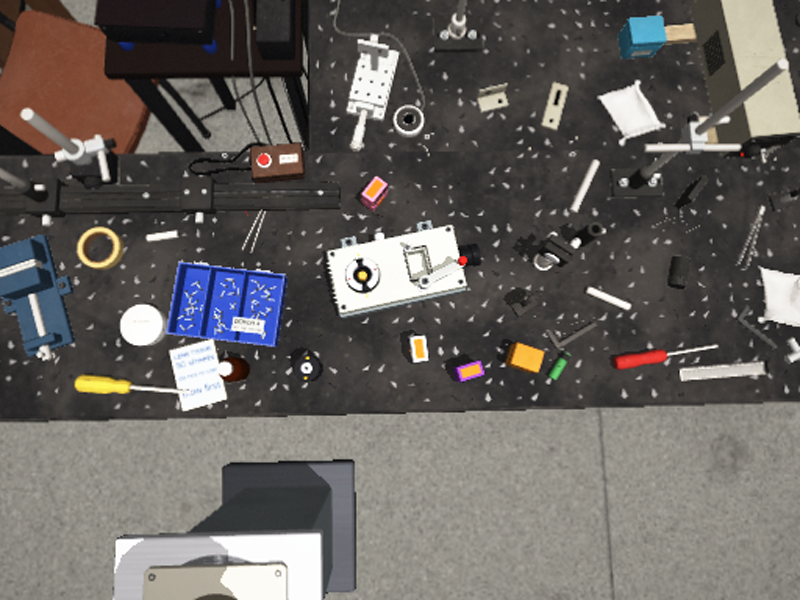

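The top view shows three upright blocks: pink (375,190), purple (467,370) and black with a bare metal grip (418,347). The black and metal one fits the cassette, and its colours differ from both look-alikes. The lamp is at (307,367) and the lamphouse at (400,270), with the lever open and its red knob at (462,260). Next I'll check with an enlarged crop.

Run:
```python
import cv2,numpy as np
im=np.load("pics/top0.npy")[:,:,::-1]
a=im[132:256,180:310]  # x6
cv2.imwrite("pics/c1.png",cv2.resize(a,None,fx=4.8,fy=4.8,interpolation=cv2.INTER_CUBIC))
b=np.load("pics/scene0.npy")[:,:,::-1][180:290,165:325]
cv2.imwrite("pics/c2.png",cv2.resize(b,None,fx=5,fy=5,interpolation=cv2.INTER_CUBIC))
```

```text
(no output)
```

View pics/c1.png

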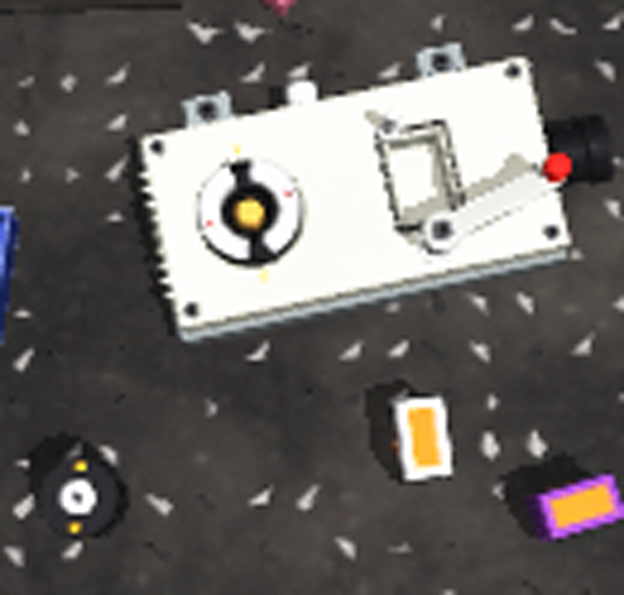

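View pics/c2.png

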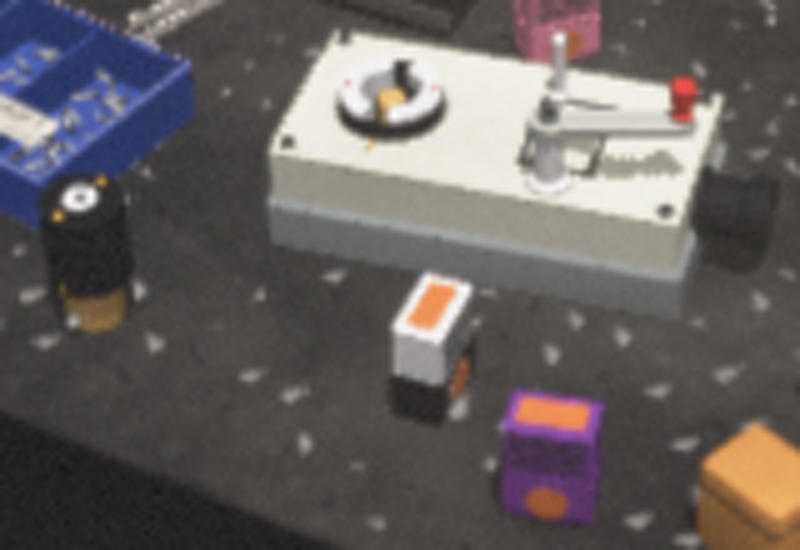

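The crops confirm it. The cassette is the black block with bare metal sides and an amber window, top at c1 (424,438). The purple one at (580,507) is a look-alike. In c1 the lamp top is at (78,497) with marks at (81,466) and (75,528), the ring is at (250,212) and the knob at (557,167).

```bash
cat > h.py <<'E'
from cell import r
import numpy as np,cv2
from scipy.spatial.transform import Rotation as R
def ray(c,uv,z):
    K=np.array([[c['fx'],0,c['cx']],[0,c['fy'],c['cy']],[0,0,1]],float)
    p=cv2.undistortPoints(np.array([[uv]],float),K,np.array([c['k1'],0,0,0,0]))[0,0]
    Rm=np.array(c['R']);C=-Rm.T@np.array(c['t']);d=Rm.T@np.array([p[0],p[1],1])
    return C+d*(z-C[2])/d[2]
def proj(c,X):
    K=np.array([[c['fx'],0,c['cx']],[0,c['fy'],c['cy']],[0,0,1]],float)
    return cv2.projectPoints(np.array([X],float),cv2.Rodrigues(np.array(c['R']))[0],np.array(c['t'],float),K,np.array([c['k1'],0,0,0,0]))[0].ravel()
def down(yaw):  # tool z down, tool y axis at world angle yaw
    y=np.array([np.cos(yaw),np.sin(yaw),0]);z=np.array([0,0,-1.]);x=np.cross(y,z)
    return R.from_matrix(np.c_[x,y,z])
def rel(pos,yaw,s=None):
    """remaining turn (units) and shift (units) from measured pose; shift in present tool axes"""
    s=s or r.observe();q=R.from_quat(s['tcp_rot']);t=min((down(yaw),down(yaw+np.pi)),key=lambda t:(q.inv()*t).magnitude())
    rv=(q.inv()*t).as_rotvec()/(np.pi/2);d=q.inv().apply(np.array(pos)-s['ee_pos'])/.2;d2=t.inv().apply(np.array(pos)-s['ee_pos'])/.2
    print('turn',rv.round(4),'shift now-axes',d.round(4),'shift after-turn',d2.round(4),'j6',s['qpos'][5].round(2),'t',round(s['time_s'],2))
E
python3 - <<'E'
from h import *
c=r.get_calibration('top')
f=lambda p,z:ray(c,((p[0]+.5)/4.8-.5+180,(p[1]+.5)/4.8-.5+132),z)[:2]
P={'cor':[(143,139),(525,60),(568,243),(183,325)],'scr':[(157,147),(513,70),(552,231),(191,310)]}
for k,v in P.items():
    w=np.array([f(p,.06) for p in v]);a=w[1]-w[0];b=w[2]-w[3];e=w[0]-w[3];g=w[1]-w[2]
    print(k,w.mean(0).round(4),'len',[np.linalg.norm(q).round(4) for q in(a,b,e,g)],'-y dir yaw',[np.degrees(np.arctan2(q[1],q[0])+np.pi/2).round(2) for q in(a,b)],'x',[np.degrees(np.arctan2(q[1],q[0])).round(2) for q in(e,g)])
print('ring',f((250,212),.072)); 
print('yel',f((237,149),.06),f((264,276),.06))
print('frame',np.mean([f(p,.06) for p in[(378,137),(443,122),(462,208),(398,228)]],0))
print('knob',f((557,167),.119),'pivot',f((441,230),.1))
m=f((81,466),.076)-f((75,528),.076);print('lamp',f((78,497),.076),np.degrees(np.arctan2(m[1],m[0])))
w=np.array([f(p,.058) for p in[(394,400),(441,397),(452,474),(405,480)]]);e=w[0]-w[3];g=w[1]-w[2];print('cass',w.mean(0),np.degrees(np.arctan2(e[1],e[0])),np.degrees(np.arctan2(g[1],g[0])),np.linalg.norm(e),np.linalg.norm(w[0]-w[1]))
print(r.get_calibration('wrist'), np.degrees(np.arctan2(*R.from_quat(r.observe()['tcp_rot']).as_matrix()[[1,0],1])))
E
```

```text
cor [ 0.5565 -0.2887] len [np.float64(0.2013), np.float64(0.2), np.float64(0.0982), np.float64(0.0982)] -y dir yaw [np.float64(10.89), np.float64(10.88)] x [np.float64(11.4), np.float64(10.64)]
scr [ 0.5576 -0.2879] len [np.float64(0.1878), np.float64(0.188), np.float64(0.086), np.float64(0.0865)] -y dir yaw [np.float64(11.4), np.float64(11.22)] x [np.float64(11.0), np.float64(11.09)]
ring [ 0.54441917 -0.23483509]
yel [ 0.57951862 -0.22839683] [ 0.5135359  -0.24104805]
frame [ 0.56481625 -0.32190849]
knob [ 0.55476012 -0.38373548] pivot [ 0.52847046 -0.32842208]
lamp [ 0.40435292 -0.14892423] -5.6966591876235295
cass [ 0.43018228 -0.31923146] 6.195699513961893 6.277612754416862 0.04033200949006874 0.023745640162399245
{'fx': 269.3853784374282, 'fy': 269.3853784374282, 'cx': 255.0394567427441, 'cy': 190.43117570437204, 'k1': -0.050410852280287965, 'R': array([[ 0.36420531,  0.93131796, -0.00116306],
       [ 0.88569644, -0.34597774,  0.30958234],
       [ 0.2879172 , -0.11378165, -0.95087193]]), 't': array([-0.62334074, -0.04046487,  0.37964325])} 68.6382788519278
```

```bash
python3 -m handwheel '[[[0,0,0,-0.22,-0.205,0,1],[0,0,0,-0.22,-0.205,0,1],[0,0,0,-0.22,-0.205,0,1],[0,0,0,-0.22,-0.205,0,1],[0,0,0,-0.22,-0.205,0,1],[0,0,0,-0.22,-0.205,0,1],[0,0,0,-0.22,-0.205,0,1],[0,0,0,-0.22,-0.205,0,1]]]' 40
python3 - <<'E'
from h import *
rel((.43,-.319,.2),np.radians(-83.8))
print(r.observe()['ee_pos'],r.observe()['qpos'])
c=r.get_calibration('wrist');q=R.from_quat(r.observe()['tcp_rot']);print(q.inv().apply(-np.array(c['R']).T@c['t']-r.observe()['ee_pos']))
E
```

```text
time_s: 1.1
ee_pos: [0.4364, 0.1465, 0.2313]
tcp_rot: [0.185, 0.983, 0.0, 0.0]
contact_force: [0.8, 1.3, 1.0]
grip_width: 0.0852
gripper_force: 0.0
turn [ 1.000e-04  1.000e-04 -3.062e-01] shift now-axes [-0.8177 -2.1796  0.1565] shift after-turn [ 0.2833 -2.3106  0.1567] j6 -0.9 t 1.1
[0.43641645 0.14653938 0.23133977] [ 2.98065734e-01  1.79123101e-01  1.98159943e+00  5.88762070e-05
  9.80696707e-01 -9.00063414e-01]
[ 0.07902869 -0.00092587 -0.14216702]
```

```bash
python3 -m handwheel '[[[0,0,0,-0.102,-0.272,0,1],[0,0,0,-0.102,-0.272,0,1],[0,0,0,-0.102,-0.272,0,1],[0,0,0,-0.102,-0.272,0,1],[0,0,0,-0.102,-0.272,0,1],[0,0,0,-0.102,-0.272,0,1],[0,0,0,-0.102,-0.272,0,1],[0,0,0,-0.102,-0.272,0,1]]]'; python3 -m handwheel '[[[0,0,0.113,0,0,0,0.6],[0,0,0.113,0,0,0,0.6],[0,0,0.113,0,0,0,0.6],[0,0,0.113,0,0,0,0.6],[0,0,0.113,0,0,0,0.6],[0,0,0.113,0,0,0,0.6],[0,0,0.113,0,0,0,0.6],[0,0,0.113,0,0,0,0.6]]]'; python3 -m handwheel '[[[0,0,0.113,0,0,0,0.6],[0,0,0.113,0,0,0,0.6],[0,0,0.113,0,0,0,0.6],[0,0,0.113,0,0,0,0.6],[0,0,0.113,0,0,0,0.6],[0,0,0.113,0,0,0,0.6],[0,0,0.113,0,0,0,0.6]]]';python3 - <<'E'
from h import *
rel((.43,-.319,.2),np.radians(-83.8))
import pickle
pickle.dump(r.get_calibration('wrist'),open('pics/w1.pkl','wb'))
im=r.get_image('wrist');np.save('pics/w1.npy',im)
cv2.imwrite('pics/w1.png',cv2.resize(im[:,:,::-1],(800,600),interpolation=cv2.INTER_CUBIC))
E
```

```text
time_s: 2.1
ee_pos: [0.4289, -0.3182, 0.2312]
tcp_rot: [0.185, 0.983, 0.0, -0.0]
contact_force: [0.8, -1.0, 0.4]
grip_width: 0.0857
gripper_force: 0.0
time_s: 3.1
ee_pos: [0.4292, -0.3162, 0.231]
tcp_rot: [0.783, 0.622, -0.0, -0.0]
contact_force: [1.3, 0.6, 0.7]
grip_width: 0.0515
gripper_force: 0.0
time_s: 3.98
ee_pos: [0.4292, -0.3162, 0.231]
tcp_rot: [0.999, 0.05, -0.0, -0.0]
contact_force: [-0.2, 0.9, -0.3]
grip_width: 0.0513
gripper_force: 0.0
turn [-0.0003  0.0004 -0.005 ] shift now-axes [0.0028 0.0146 0.1548] shift after-turn [0.0026 0.0145 0.1548] j6 0.81 t 3.98
```

View pics/w1.png

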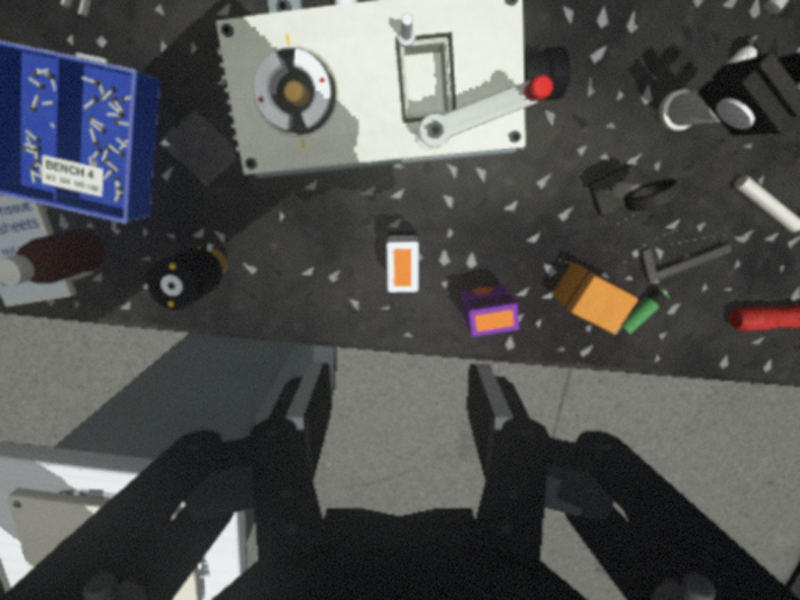

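The wrist view shows the cassette top at (403,266), purple look-alike at (494,320), lamp top (172,285), ring (294,90), pocket frame (427,80) and knob (541,86). Now an enlarged crop of the lamphouse for accurate fits.

Run:
```python
import cv2,numpy as np
a=np.load("pics/w1.npy")[0:116,150:366,::-1]
cv2.imwrite("pics/w1c.png",cv2.resize(a,None,fx=3.7,fy=3.7,interpolation=cv2.INTER_CUBIC))
```

```text
(no output)
```

View pics/w1c.png

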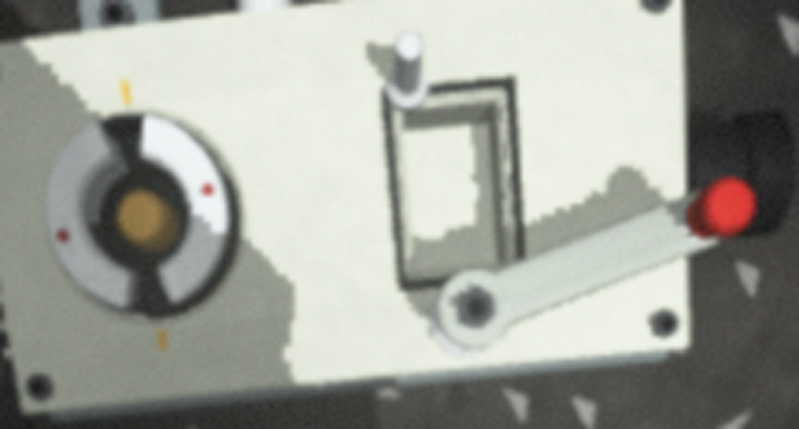

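Run:
```python
from h import *
import pickle
from scipy.optimize import least_squares
w=pickle.load(open('pics/w1.pkl','rb'));t=r.get_calibration('top')
W=lambda u,v:((u+.5)/3.7-.5+150,(v+.5)/3.7-.5)
T=lambda u,v:((u+.5)/4.8-.5+180,(v+.5)/4.8-.5+132)
S=lambda u,v:((u+.5)/1.5625-.5,(v+.5)/1.5625-.5)
# lamphouse-frame points (x,y,z) mm
o=[(w,W(135,212),(0,45,72)),(w,W(138,211),(0,45,72)),(w,W(408,46),(26.5,-33.5,98)),(w,W(474,307),(-36,-45,99)),
(t,T(250,212),(0,45,72)),(t,T(441,230),(-36,-45,99)),(t,T(387,123),(26.5,-33.5,98)),(t,T(247,208),(0,45,72))]
o+=[(w,W(*p),None) for p in()]
def res(p):
    a=p[2];out=[]
    for c,uv,X in o:
        x,y,z=np.array(X)/1000
        out+=list((ray(c,uv,z)[:2]-[p[0]+x*np.cos(a)-y*np.sin(a),p[1]+x*np.sin(a)+y*np.cos(a)])*1000)
    return out
s=least_squares(res,[.553,-.279,.194],x_scale=[.01,.01,.1]);p=s.x;print(p,np.degrees(p[2]));print(np.round(np.reshape(s.fun,(-1,2)),1).tolist())
for z,ps in((.06,[(384,94),(514,78),(525,272),(402,287)]),):
    q=np.array([ray(w,W(*u),z)[:2] for u in ps]);print('frame',q.mean(0),[np.degrees(np.arctan2(*(q[i]-q[j])[::-1])).round(1) for i,j in((0,3),(1,2),(0,1),(3,2))],np.linalg.norm(q[0]-q[3]),np.linalg.norm(q[0]-q[1]))
q=[ray(w,W(*u),.06)[:2] for u in((40,387),(664,323),(655,1))];print('scr ang',np.degrees(np.arctan2(*(q[0]-q[1])[::-1]))-90,np.degrees(np.arctan2(*(q[2]-q[1])[::-1])), 'mid',(q[0]+q[2])/2)
q=[ray(w,W(*u),.06)[:2] for u in((126,92),(162,340))];print('yel',np.degrees(np.arctan2(*(q[0]-q[1])[::-1])),(q[0]+q[1])/2)
print('knob',ray(w,W(730,206),.119))
q=np.array([ray(w,S(*u),.058)[:2] for u in((387,241),(419,242),(419,291),(388,291))]);print('cass',q.mean(0),[np.degrees(np.arctan2(*(q[i]-q[j])[::-1])).round(1) for i,j in((0,3),(1,2))])
q=[ray(w,S(*u),.076)[:2] for u in((172,267),(171,303),(172,285))];print('lamp',q[2],np.degrees(np.arctan2(*(q[0]-q[1])[::-1])))
```

```text
[ 0.55452693 -0.27780676  0.19440121] 11.138368988111964
[[1.0, -0.4], [1.3, -1.2], [0.5, 0.1], [1.3, 0.2], [-1.4, -1.2], [0.7, 0.4], [-4.2, 1.9], [0.7, 0.3]]
frame [ 0.56444259 -0.32242827] [np.float64(11.6), np.float64(11.2), np.float64(102.3), np.float64(102.5)] 0.05132085139809671 0.03651030604609442
scr ang 11.263542966579593 11.395139739753278 mid [ 0.55695764 -0.28755164]
yel 11.081188880351082 [ 0.54667237 -0.23381653]
knob [ 0.55645785 -0.3842759   0.119     ]
cass [ 0.4313345  -0.32024693] [np.float64(6.4), np.float64(6.6)]
lamp [ 0.40476062 -0.14915453] -5.385321732797946
```

```bash
python3 -m handwheel '[[[0,0,-0.007,0.007,0.02,0.25,0.55],[0,0,0,0,0,0.25,0.55],[0,0,0,0,0,0.25,0.55],[0,0,0,0,0,0.15,0.55],[0,0,0,0,0,0.075,0.55],[0,0,0,0,0,0,0.55],[0,0,0,0,0,0,0],[0,0,0,0,0,0,0]]]' 50; python3 -m handwheel '[[[0,0,0,0,0,0,0],[0,0,0,0,0,0,0],[0,0,0,0,0,0,0]]]';python3 - <<'E'
from h import *
rel((.564,-.322,.20),np.radians(-78.8))
E
```

```text
time_s: 5.03
ee_pos: [0.4321, -0.3208, 0.0377]
tcp_rot: [0.998, 0.059, 0.001, 0.001]
contact_force: [-0.5, 0.9, 1.7]
grip_width: 0.0228
gripper_force: 50.4
time_s: 5.4
ee_pos: [0.4321, -0.3208, 0.0376]
tcp_rot: [0.998, 0.059, 0.001, 0.001]
contact_force: [0.6, 1.8, 7.2]
grip_width: 0.0232
gripper_force: 51.1
turn [ 0.0011 -0.0011 -0.0497] shift now-axes [ 0.6556  0.0848 -0.8106] shift after-turn [ 0.6456  0.1341 -0.8119] j6 0.79 t 5.4
```

```bash
python3 -m handwheel '[[[0,0,0,0,0,-0.22,0],[0,0,0,0,0,-0.22,0],[0,0,0,0,0,-0.19,0],[0,0,-0.05,0,0,0,0],[0,0,0,0.217,0.045,0,0],[0,0,0,0.217,0.045,0,0],[0,0,0,0.215,0.044,0,0],[0,0,0,0,0,0,0]]]';python3 - <<'E'
from h import *
import pickle
rel((.5645,-.322,.1),np.radians(-78.8))
pickle.dump(r.get_calibration('wrist'),open('pics/w2.pkl','wb'))
im=r.get_image('wrist');np.save('pics/w2.npy',im)
c=r.get_calibration('wrist');
for X in((.564,-.322,.06),(.5645,-.322,.125)): print(proj(c,X)*1.5625)
cv2.imwrite('pics/w2.png',cv2.resize(im[:,:,::-1],(800,600),interpolation=cv2.INTER_CUBIC))
E
```

```text
time_s: 6.4
ee_pos: [0.5665, -0.3211, 0.1626]
tcp_rot: [0.995, 0.099, 0.001, 0.001]
contact_force: [-0.7, 0.4, -1.3]
grip_width: 0.0233
gripper_force: 50.1
turn [ 0.0009 -0.0012  0.0015] shift now-axes [-0.0112  0.0022  0.3131] shift after-turn [-0.0106  0.0026  0.3131] j6 0.84 t 6.4
[398.74316374 297.96671634]
[398.92479616 340.72066708]
```

View pics/w2.png

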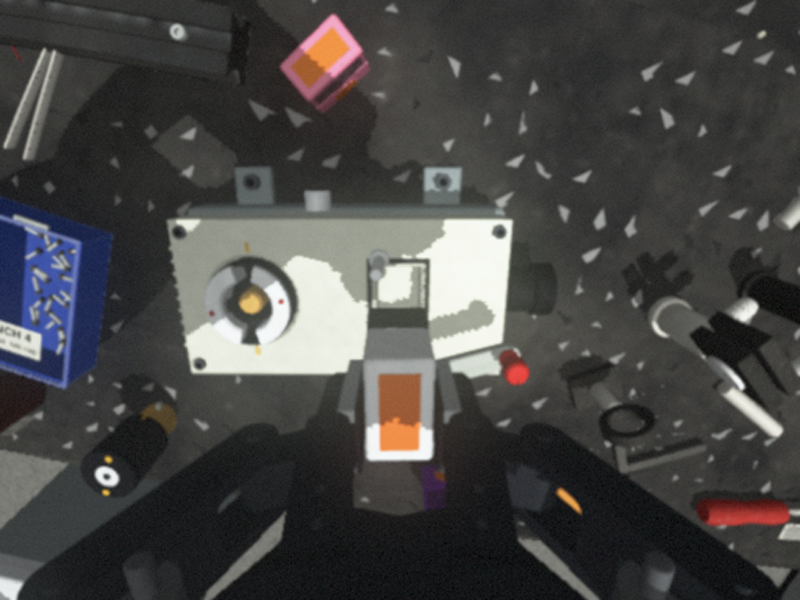

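The cassette hangs in the fingers at columns 365–433, foot edge near (399,310), centred laterally on the pocket frame (368–430, upper edge row 260). Now I'll check the along-x offset.

Run:
```python
from h import *
import pickle
w=pickle.load(open('pics/w2.pkl','rb'))
S=lambda u,v:((u+.5)/1.5625-.5,(v+.5)/1.5625-.5)
e=R.from_quat(r.observe()['tcp_rot']).as_matrix()
q=r.observe()['ee_pos']
L=lambda X:(e.T@(X-q)*1000).round(1)
print('foot edge',L(ray(w,S(399,310),.125)),'body lower edge(z~.135)',L(ray(w,S(399,310),.130)))
print('top near',L(ray(w,S(399,459),.1826)),'top far',L(ray(w,S(399,360),.1826)),L(ray(w,S(432,459),.1826)),L(ray(w,S(366,459),.1826)))
print('frame edge far',L(ray(w,S(399,260),.06)),'ring',L(ray(w,S(251,301),.072)),'scr',[L(ray(w,S(*p),.06)) for p in((179,232),(499,231),(200,363))])
print('pin',L(ray(w,S(377,254),.098)))
print(np.degrees(np.arctan2(e[1,1],e[0,1])))
```

```text
foot edge [17.1  1.8 37.1] body lower edge(z~.135) [18.9  1.8 32.1]
top near [-18.    1.8 -20.5] top far [ 20.7   1.8 -20.5] [-18.   13.4 -20.5] [-18.   -9.8 -20.5]
frame edge far [ 25.5   1.9 102.1] ring [  3.7 -85.   90.1] scr [array([  42.6, -128.1,  102.1]), array([ 42.9,  60.3, 102.1]), array([ -43. , -128. ,  102.1])]
pin [37.2 -9.2 64.1]
-78.69408820577225
```

```bash
python3 -m handwheel '[[[0,0,0,-0.004,0,0.15,0],[0,0,0,0,0,0.13,0],[0,0,0,0,0,0.04,0],[0,0,0,0,0,0.03,0],[0,0,0,0,0,0.03,0],[0,0,0,0,0,0,0]]]'
```

```text
time_s: 7.2
ee_pos: [0.5643, -0.322, 0.087]
tcp_rot: [0.995, 0.098, 0.002, 0.001]
contact_force: [5.2, -0.1, -2.7]
grip_width: 0.0228
gripper_force: 49.3
```

```bash
python3 -m handwheel '[[[0,0,0,0.003,0,0.02,0],[0,0,0,0,0,0.02,0],[0,0,0,0,0,0.02,0],[0,0,0,0,0,0.015,0],[0,0,0,0,0,0.01,0],[0,0,0,0,0,0.005,0],[0,0,0,0,0,0,0]]]'
```

```text
time_s: 8.07
ee_pos: [0.5643, -0.3214, 0.0695]
tcp_rot: [0.995, 0.098, 0.001, 0.0]
contact_force: [1.9, 1.9, 8.7]
grip_width: 0.0229
gripper_force: 51.0
```

```bash
python3 -m handwheel '[[[0,0,0,0,0,0.004,0],[0,0,0,0,0,0.004,0],[0,0,0,0,0,-0.008,0.4],[0,0,0,0,0,0,0.4],[0,0,0,0,0,0,0.4],[0,0,0,0,0,-0.2,0.4],[0,0,0,0,0,-0.27,0.4],[0,0,0,-0.099,0.299,0,0.4]]]' 25
python3 - <<'E'
from h import *
import pickle
rel((.5565,-.384,.103),np.radians(-78.8))
pickle.dump(r.get_calibration('wrist'),open('pics/w3.pkl','wb'))
im=r.get_image('wrist');np.save('pics/w3.npy',im)
cv2.imwrite('pics/w3.png',cv2.resize(im[:,:,::-1],(800,600),interpolation=cv2.INTER_CUBIC))
E
```

```text
time_s: 9.07
ee_pos: [0.5589, -0.3823, 0.167]
tcp_rot: [0.995, 0.1, 0.003, 0.002]
contact_force: [0.5, -0.9, 0.7]
grip_width: 0.034
gripper_force: 0.0
turn [ 0.0026 -0.003   0.0034] shift now-axes [-0.0148  0.0045  0.3198] shift after-turn [-0.0133  0.0059  0.3199] j6 0.75 t 9.07
```

View pics/w3.png

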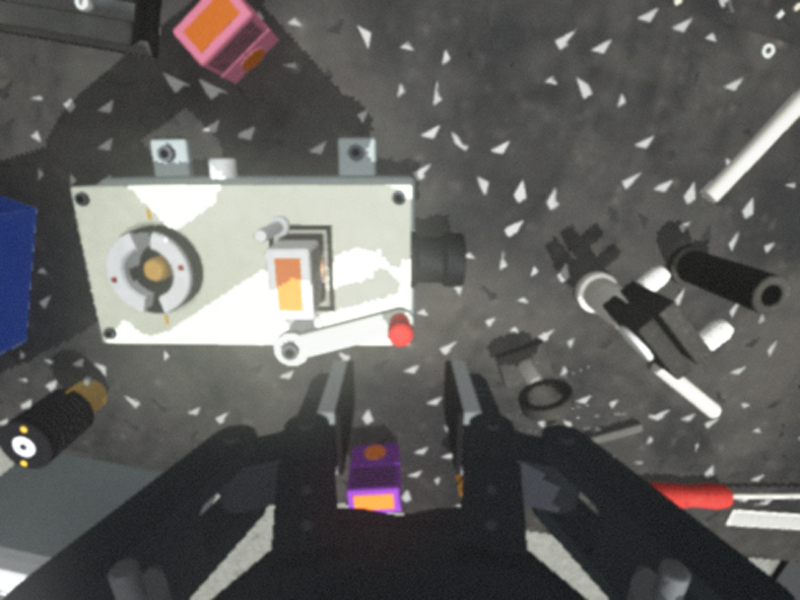

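The cassette is down in the pocket, top at (290,285), and the knob top is at (400,338), free to be gripped.

Run:
```python
from h import *
import pickle
w=pickle.load(open('pics/w3.pkl','rb'))
S=lambda u,v:((u+.5)/1.5625-.5,(v+.5)/1.5625-.5)
k=ray(w,S(400,338),.119);p=ray(w,S(290,349),.099);print('knob',k,'pivot',p,np.linalg.norm(k-p),np.degrees(np.arctan2(*(k-p)[1::-1])))
print('cass top z.09',[ray(w,S(*q),.09)[:2].round(4).tolist() for q in((276,250),(303,250),(306,317),(278,319))])
rel((k[0],k[1],.103),np.radians(-78.8))
```

```text
knob [ 0.55624547 -0.38470829  0.119     ] pivot [ 0.52937493 -0.32871553  0.099     ] 0.06524733701032652 -64.36397001516913
cass top z.09 [[0.5805, -0.3128], [0.5833, -0.3269], [0.546, -0.3335], [0.5417, -0.3183]]
turn [ 0.0049 -0.002   0.0004] shift now-axes [ 0.0046 -0.0341  0.3116] shift after-turn [ 0.0056 -0.0317  0.3118] j6 0.75 t 9.12
```

```bash
python3 -m handwheel '[[[0,0,0,0,0,0.15,0.4],[0,0,0,0,0,0,0.4]]]';python3 - <<'E'
from h import *
rel((.5563,-.3845,.103),np.radians(-78.8))
E
```

```text
time_s: 9.38
ee_pos: [0.5536, -0.3823, 0.1293]
tcp_rot: [0.995, 0.097, -0.002, -0.002]
contact_force: [-0.8, 0.1, -0.3]
grip_width: 0.0339
gripper_force: 0.0
turn [-0.0029  0.0028 -0.0003] shift now-axes [0.0117 0.014  0.1316] shift after-turn [0.0111 0.0135 0.1317] j6 0.75 t 9.38
```

```bash
python3 -m handwheel '[[[0,0,0,0.006,0.006,0.05,0.4],[0,0,0,0,0,0.04,0.4],[0,0,0,0,0,0.04,0.4],[0,0,0,0,0,0,0.4],[0,0,0,0,0,0,0.4]]]' 25;python3 - <<'E'
from h import *
rel((.5563,-.3845,.103),np.radians(-78.8))
E
```

```text
time_s: 10.0
ee_pos: [0.5575, -0.3843, 0.1066]
tcp_rot: [0.995, 0.098, 0.0, 0.0]
contact_force: [0.5, -0.2, 0.1]
grip_width: 0.0345
gripper_force: 0.0
turn [ 0.0002 -0.0002  0.0003] shift now-axes [-0.006   0.      0.0178] shift after-turn [-0.006   0.      0.0178] j6 0.75 t 10.0
```

```bash
python3 -m handwheel '[[[0,0,0,-0.005,0,0.016,0.4],[0,0,0,0,0,0,0],[0,0,0,0,0,0,0],[0,0,0,0,0,0,0],[0,0,0,0,0,0,0]]]' 25;python3 - <<'E'
from h import *
s=r.observe();p=s['ee_pos'][:2];piv=np.array([.5290,-.3288]);e=R.from_quat(s['tcp_rot']).as_matrix()
v=p-piv;a0=np.arctan2(v[1],v[0]);print(np.linalg.norm(v),np.degrees(a0))
pts=[piv+.062*np.array([np.cos(a),np.sin(a)]) for a in np.linspace(a0,np.radians(12),11)]
for i in range(10):
    d=np.r_[pts[i+1]-pts[i],0];print((e.T@d/.2).round(4)[:2])
E
```

```text
time_s: 10.62
ee_pos: [0.5558, -0.3839, 0.1031]
tcp_rot: [0.995, 0.098, -0.0, -0.001]
contact_force: [-3.3, 4.0, 3.6]
grip_width: 0.0116
gripper_force: 25.3
0.06126332965879179 -64.01524389020713
[ 0.039  -0.0131]
[ 0.0369 -0.0181]
[ 0.0342 -0.0228]
[ 0.0308 -0.0272]
[ 0.027 -0.031]
[ 0.0226 -0.0343]
[ 0.0179 -0.037 ]
[ 0.0129 -0.039 ]
[ 0.0076 -0.0404]
[ 0.0022 -0.041 ]
```

```bash
python3 -m handwheel '[[[0,0,0,0.039,-0.013,0,0],[0,0,0,0.037,-0.018,0,0],[0,0,0,0.034,-0.023,0,0],[0,0,0,0.031,-0.027,0,0],[0,0,0,0.027,-0.031,0,0],[0,0,0,0,0,0,0]]]' 25
```

```text
time_s: 11.38
ee_pos: [0.5869, -0.3559, 0.1034]
tcp_rot: [0.995, 0.098, 0.002, 0.001]
contact_force: [5.1, -2.6, -3.0]
grip_width: 0.0115
gripper_force: 24.7
```

```bash
python3 -m handwheel '[[[0,0,0,0.023,-0.034,0,0],[0,0,0,0.018,-0.037,0,0],[0,0,0,0.013,-0.039,0,0],[0,0,0,0.008,-0.04,0,0],[0,0,0,0.002,-0.037,0,0],[0,0,0,0,0,0,0],[0,0,0,0,0,0,0]]]' 25
```

```text
time_s: 12.25
ee_pos: [0.5924, -0.3161, 0.1037]
tcp_rot: [0.995, 0.098, 0.002, 0.0]
contact_force: [5.2, 1.3, -1.4]
grip_width: 0.0114
gripper_force: 24.9
```

```bash
python3 -m handwheel '[[[0,0,0,-0.004,-0.008,0,0],[0,0,0,0,-0.006,0,0],[0,0,0,0,0,0,0]]]' 25;python3 - <<'E'
from h import *
s=r.observe();v=s['ee_pos'][:2]-[.5290,-.3288];print(np.degrees(np.arctan2(v[1],v[0])),s['contact_force'])
E
```

```text
time_s: 12.62
ee_pos: [0.5923, -0.3154, 0.1038]
tcp_rot: [0.995, 0.098, 0.003, 0.002]
contact_force: [9.7, -5.3, -6.3]
grip_width: 0.0117
gripper_force: 24.6
11.94063118695239 [ 9.68576376 -5.25043084 -6.31718868]
```

```bash
python3 -m handwheel '[[[0,0,0,0.006,0.011,0,0],[0,0,0,0,0,0,0.4],[0,0,0,0,0,0,0.4],[0,0,0,0,0,-0.02,0.4],[0,0,0,0,0,-0.23,0.6],[0,0,0,0,0,-0.23,0.65],[0,0,0,-0.152,-0.199,0,0.65],[0,0,0,-0.152,-0.199,0,0.65]]]' 80;python3 -m handwheel '[[[0,0,0,-0.152,-0.199,0,0.65],[0,0,0,-0.152,-0.199,0,0.65],[0,0,0,-0.14,-0.185,0,0.65],[0,0,0,0,0,0,0.65],[0,0,0,0,0,0,0.65],[0,0,0,0,0,0,0.65]]]' 80;python3 - <<'E'
from h import *
import pickle
rel((.4045,-.149,.036),np.radians(-78.8))
pickle.dump(r.get_calibration('wrist'),open('pics/w4.pkl','wb'))
im=r.get_image('wrist');np.save('pics/w4.npy',im)
cv2.imwrite('pics/w4.png',cv2.resize(im[:,:,::-1],(800,600),interpolation=cv2.INTER_CUBIC))
E
```

```text
time_s: 13.62
ee_pos: [0.5146, -0.2493, 0.2001]
tcp_rot: [0.995, 0.097, 0.001, 0.0]
contact_force: [0.2, -0.1, 0.2]
grip_width: 0.0553
gripper_force: 0.0
time_s: 14.38
ee_pos: [0.4067, -0.1535, 0.1994]
tcp_rot: [0.995, 0.098, 0.001, 0.0]
contact_force: [-0.7, -0.1, 0.7]
grip_width: 0.0553
gripper_force: 0.0
turn [ 0.0005 -0.0006 -0.0001] shift now-axes [-0.007  -0.0246  0.8172] shift after-turn [-0.0062 -0.024   0.8172] j6 0.99 t 14.38
```

View pics/w4.png

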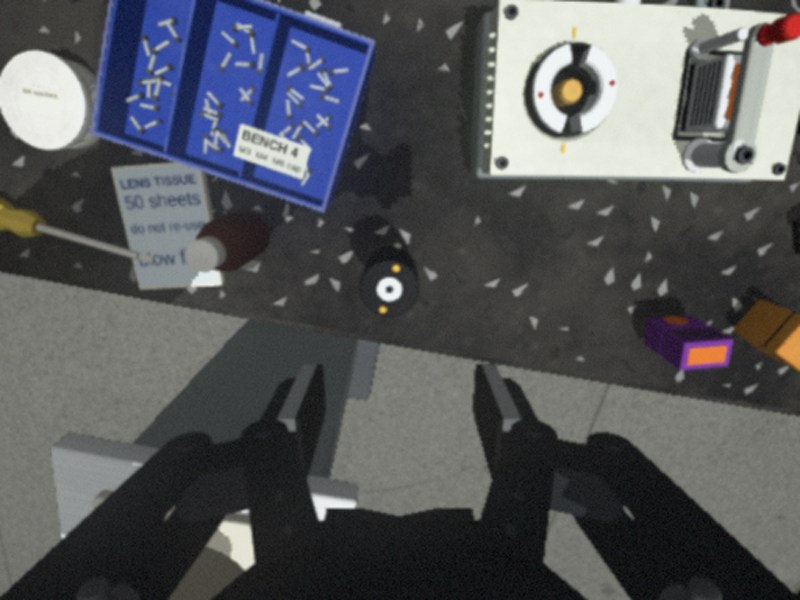

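The lever now lies over the cassette, from pivot (742,154) to knob (785,30), against the stop pin. The lamp top is at (389,289) with marks at (396,268) and (383,310).

Run:
```python
from h import *
import pickle
w=pickle.load(open('pics/w4.pkl','rb'))
S=lambda u,v:((u+.5)/1.5625-.5,(v+.5)/1.5625-.5)
q=[ray(w,S(*u),.076)[:2] for u in((396,268),(383,310),(389,289))];a=np.degrees(np.arctan2(*(q[0]-q[1])[::-1]));print('lamp',q[2],(q[0]+q[1])/2,a)
print('pivot',ray(w,S(742,154),.099),'ring',ray(w,S(573,90),.072))
l=(q[2]*2+q[0]+q[1])/4
rel((l[0],l[1],.037),np.radians(-78.8))
```

```text
lamp [ 0.40462159 -0.14832954] [ 0.40444378 -0.14862802] -5.662112611656033
pivot [ 0.52931032 -0.32881629  0.099     ] ring [ 0.54547064 -0.23208542  0.072     ]
turn [ 0.0003 -0.0004 -0.0001] shift now-axes [-0.0051 -0.0264  0.8113] shift after-turn [-0.0047 -0.026   0.8113] j6 0.99 t 14.43
```

```bash
python3 -m handwheel '[[[0,0,0,-0.005,-0.026,0.25,0.65],[0,0,0,0,0,0.25,0.65],[0,0,0,0,0,0.2,0.65],[0,0,0,0,0,0.11,0.65],[0,0,0,0,0,0,0.65],[0,0,0,0,0,0,0],[0,0,0,0,0,0,0],[0,0,0,0,0,0,0]]]' 80; python3 -m handwheel '[[[0,0,0,0,0,0,0],[0,0,0,0,0,-0.2,0],[0,0,0,0,0,-0.2,0],[0,0,0,0,0,-0.2,0],[0,0,0,0,0,-0.06,0],[0,0,-0.093,0,0,0,0],[0,0,-0.093,0,0,0,0]]]' 80;python3 - <<'E'
from h import *
rel((.546,-.2337,.165),np.radians(-78.8+16.8))
E
```

```text
time_s: 15.42
ee_pos: [0.404, -0.148, 0.0379]
tcp_rot: [0.995, 0.098, 0.001, 0.0]
contact_force: [-0.1, 0.1, -2.6]
grip_width: 0.0384
gripper_force: 80.3
time_s: 16.3
ee_pos: [0.403, -0.1476, 0.1685]
tcp_rot: [0.97, 0.244, -0.0, -0.0]
contact_force: [0.0, -0.7, -2.6]
grip_width: 0.0385
gripper_force: 80.8
turn [-0.0004  0.0004  0.0026] shift now-axes [0.4264 0.7177 0.0169] shift after-turn [0.4294 0.716  0.0176] j6 0.7 t 16.3
```

```bash
python3 -m handwheel '[[[0,0,0.002,0.108,0.179,0,0],[0,0,0,0.108,0.179,0,0],[0,0,0,0.108,0.179,0,0],[0,0,0,0.107,0.179,0,0],[0,0,0,0,0,0.1,0],[0,0,0,0,0,0.1,0],[0,0,0,0,0,0,0],[0,0,0,0,0,0,0]]]' 80;python3 - <<'E'
from h import *
rel((.5462,-.2334,.112),np.radians(-78.8+16.8))
print(r.observe()['ee_pos'],r.observe()['contact_force'])
E
```

```text
time_s: 17.3
ee_pos: [0.5465, -0.2342, 0.129]
tcp_rot: [0.971, 0.24, -0.0, -0.0]
contact_force: [0.2, 0.2, -1.5]
grip_width: 0.0386
gripper_force: 81.1
turn [-0.0002  0.0002 -0.0024] shift now-axes [ 0.0003 -0.0041  0.0849] shift after-turn [ 0.0003 -0.0042  0.0849] j6 0.66 t 17.3
[ 0.5465351  -0.23416519  0.12897305] [ 0.21435148  0.15499    -1.47933209]
```

```bash
python3 -m handwheel '[[[0,0,0,0,-0.003,0.07,0],[0,0,0,0,0,0.03,0],[0,0,0,0,0,0.02,0],[0,0,0,0,0,0.01,0],[0,0,0,0,0,0,0]]]' 80
```

```text
time_s: 17.92
ee_pos: [0.5464, -0.2337, 0.1031]
tcp_rot: [0.971, 0.24, 0.0, 0.0]
contact_force: [-0.3, 0.3, -2.2]
grip_width: 0.0383
gripper_force: 81.1
```

```bash
python3 -m handwheel '[[[0,0,0,0,0,0.015,0],[0,0,0,0,0,0.015,0],[0,0,0,0,0,0.01,0],[0,0,0,0,0,0,0]]]' 80
```

```text
time_s: 18.42
ee_pos: [0.5467, -0.2339, 0.0954]
tcp_rot: [0.971, 0.24, 0.0, 0.0]
contact_force: [-0.2, -0.1, 2.6]
grip_width: 0.0385
gripper_force: 81.0
```

```bash
python3 -m handwheel '[[[0,0,0,0,0,0.02,0],[0,0,0,0,0,0.015,0],[0,0,0,0,0,0.012,0],[0,0,0,0,0,0.005,0],[0,0,0,0,0,0,0]]]' 80;python3 - <<'E'
from h import *
s=r.observe();print(s['ee_pos'],s['contact_force'])
E
```

```text
time_s: 19.05
ee_pos: [0.5468, -0.2339, 0.0852]
tcp_rot: [0.971, 0.24, 0.0, 0.0]
contact_force: [-0.9, 0.4, 9.2]
grip_width: 0.0384
gripper_force: 81.4
[ 0.54677064 -0.23387835  0.08523951] [-0.89577193  0.41833098  9.20311063]
```

```bash
python3 -m handwheel '[[[0,0,0.1,0,0,0,0],[0,0,0.1,0,0,0,0],[0,0,0.1,0,0,0,0],[0,0,0.1,0,0,0,0],[0,0,0.1,0,0,0,0],[0,0,0.1,0,0,0,0],[0,0,0.1,0,0,0,0],[0,0,0,0,0,0,0]]]' 80;python3 - <<'E'
from h import *
s=r.observe();print(s['ee_pos'],s['contact_force'],s['wrist_torque'],s['qpos'][5]);rel((.5464,-.2337,.0852),np.radians(-62.0-85))
E
```

```text
time_s: 20.05
ee_pos: [0.5469, -0.2338, 0.0854]
tcp_rot: [0.953, -0.303, 0.001, -0.0]
contact_force: [-0.0, 0.9, 8.2]
grip_width: 0.0383
gripper_force: 81.4
[ 0.5469366  -0.23376452  0.08536146] [-0.01748318  0.93297985  8.18386025] [ 0.24366958  0.16772443 -0.04692257] 1.7630526531307584
turn [-0.0004 -0.0007  0.2408] shift now-axes [-0.0024  0.0013  0.0008] shift after-turn [-0.0017  0.0021  0.0008] j6 1.76 t 20.05
```

```bash
python3 -m handwheel '[[[0,0,0.08,0,0,0,0],[0,0,0.08,0,0,0,0],[0,0,0.06,0,0,0,0],[0,0,0.03,0,0,0,0],[0,0,0.02,0,0,0,0],[0,0,0.01,0,0,0,0],[0,0,0,0,0,0,0]]]' 80;python3 - <<'E'
from h import *
s=r.observe();print(s['ee_pos'],s['contact_force'],s['wrist_torque'],s['qpos'][5]);rel((.5464,-.2337,.0852),np.radians(-62.0-87))
E
```

```text
time_s: 20.92
ee_pos: [0.5465, -0.2337, 0.0853]
tcp_rot: [0.864, -0.503, 0.0, 0.0]
contact_force: [-1.9, 1.4, 9.9]
grip_width: 0.0385
gripper_force: 82.0
[ 0.54652144 -0.23368474  0.08527186] [-1.86911721  1.41624114  9.86240841] [0.24347078 0.40229    0.21365119] 2.2009691091440566
turn [-0.0001 -0.0002 -0.0155] shift now-axes [-0.0002  0.0006  0.0004] shift after-turn [-0.0002  0.0006  0.0004] j6 2.2 t 20.93
```

```bash
python3 -m handwheel '[[[0,0,-0.01,0,0,-0.01,0],[0,0,0,0,0,-0.01,0],[0,0,0,0,0,-0.008,0],[0,0,0,0,0,0,0],[0,0,0,0,0,0,0]]]' 80;python3 - <<'E'
from h import *
s=r.observe();print(s['ee_pos'],s['contact_force'],s['wrist_torque'],s['qpos'][5])
E
```

```text
time_s: 21.55
ee_pos: [0.5465, -0.2337, 0.0906]
tcp_rot: [0.868, -0.496, 0.0, -0.0]
contact_force: [-0.1, 1.2, 6.1]
grip_width: 0.0385
gripper_force: 81.7
[ 0.54649989 -0.23371377  0.0906088 ] [-0.14655453  1.18016987  6.08919816] [0.27871839 0.03472333 0.10127182] 2.1855020249756643
```

```bash
python3 -m handwheel '[[[0,0,0,0,0,-0.005,0],[0,0,0,0,0,0,0],[0,0,0,0,0,0,0]]]' 80;python3 - <<'E'
from h import *
s=r.observe();print(s['ee_pos'],s['contact_force'])
im=r.get_image('wrist');a=cv2.resize(im[:,:,::-1],(800,600),interpolation=cv2.INTER_CUBIC)
cv2.imwrite('pics/end.png',a)
E
```

```text
time_s: 21.92
ee_pos: [0.5464, -0.2336, 0.0911]
tcp_rot: [0.868, -0.496, -0.0, -0.0]
contact_force: [2.9, 1.4, -1.1]
grip_width: 0.0382
gripper_force: 81.0
[ 0.54640133 -0.23362255  0.09107556] [ 2.89446428  1.43324151 -1.07394062]
```

View pics/end.png

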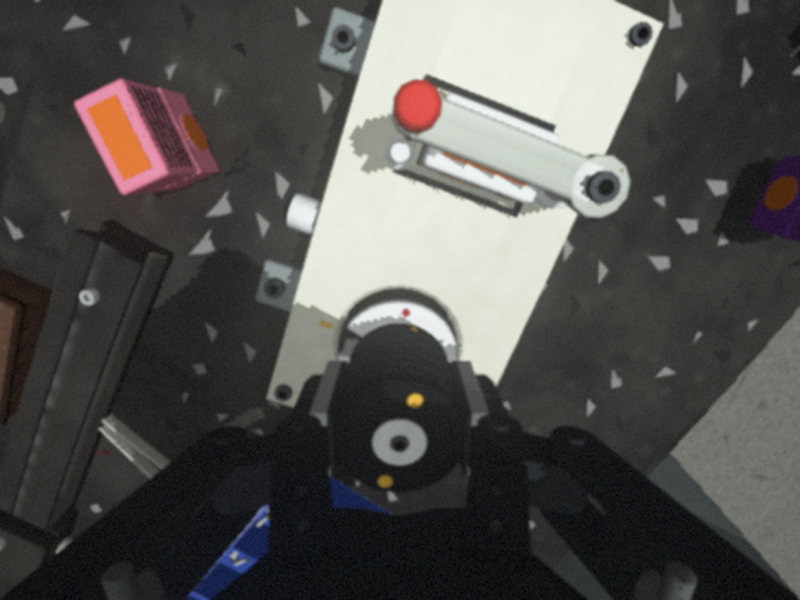

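The lever lies shut over the cassette against the stop pin. The lamp's yellow mark (415,400) faces the red notch dot (406,313), and the pins are up against the notch roof: the foot is about 19 mm down, and the upward force vanished over the last 0.5 mm.

```bash
python3 -c "
from cell import r
print(r.close_job())"
```

```text
the job is handed in; nothing more can be done
None
```

The filter cassette is fully in its pocket, the red-knobbed lever is shut over it against the stop pin, and the LED lamp is locked in the bayonet socket with the gripper still holding its heat sink; the job was handed in at about 22 s, and no verdict came back.

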